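# Roll the filter plate label up and show its frosted end to the light

### The arm

A 6-joint arm with a two-finger parallel gripper is mounted at the origin on the work surface. World frame = base frame: x ahead of the robot, y to its left, z up, the work surface at z = 0. Lengths are in mm, angles in degrees, forces in N, time in s.
With the tool pointing down it reaches from about 300 to 850 mm from the base axis. Payload 4.2 kg.
Tool frame: the origin (TCP) lies midway between the tips of the shut fingers; the grasp point (between the pads) lies 19 mm behind it (env.tcp_to_grasp is the distance from the TCP to the grasp point, in mm); z points along the fingers, x is the direction in which the jaws open and shut, and the axes are right-handed (so a half turn about z gives the same grasp; the last joint's range is limited). The gripper opens to 91 mm and grips with 3 to 60 N. Pads are 32 mm wide; open, the fingers measure 118 mm over their backs; the gripper's body (76 mm by 178 mm) begins 60 mm behind the grasp point.
Start: joints at [68.583, 18.312, 89.639, -0, 72.044, -1.146], TCP at [199.22, 539.402, 213.976] pointing down, gripper open.
Joint ranges: [-177.97, 177.97], [-48.28, 115.42], [12.27, 149.76], [-77.06, 257.06], [2.81, 150.46], [-146.56, 146.56]. Speed limits (degrees/s): [147.25, 147.25, 180, 180, 180, 180].

### API

Orientations are given as [roll, pitch, yaw] about the fixed x, y, z axes, in that order (R = Rz(yaw) Ry(pitch) Rx(roll)).
In Python, from workcell import env gives the robot as it stands.
- The arm moves only by the tool drive_tool, never from a script. Its argument "motion" is a list of rows, each a list of 2 entries, a list of its own where there are three numbers: the shift along the world's x, y, z in m, then the turn, a rotation vector about the world's x, y, z in rad. In form: [[[dx, dy, dz], [wx, wy, wz]], ...]. A call has exactly 10 rows; each row shifts and turns the commanded pose from where the row before left it; what a row does not reach is not made up. A row lasts 1/12 s, in which the tool goes at most 41.7 mm and 7.16 degrees, less where a joint would pass 70% of its speed; a pose out of reach is approached as far as the arm can. A call is refused whole if a number of a shift passes 0.0417 or a number of a turn 0.125, either way. A call with a gripper value outside its range is refused whole. "claw" is the opening, from 0 (shut) to 1 (fully open), set as the call begins (left out, the last holds). The fingers move at their own pace and stop on an object; "force" is the grip in N (left out, the last holds). Time passes only in rows, so rows that do not move let the fingers close, or fill a call up. It gives the time, the measured TCP pose, the force and the opening at its end, in the units of the state.
- env.state(): the state, without advancing time (a new reading comes with each control period).
- env.grab_frame(name): name is "scene" or "top" or "wrist"; returns the picture (400x640x3 uint8, red, green, blue); there is no depth.
- env.camera_params(name): a dict with "fov_y" (degrees; the focal length in pixels is half the picture's height over the tangent of half this angle, whatever the lens; pixels are square), "cx", "cy" (the principal point, pixels), "k1" (the pictures are not rectified: a ray, as slopes to the right and down, at radius r is drawn at 1 + k1 r^2 times it, then the intrinsics apply), "pose" (4x4, takes a point from camera to world coordinates). Camera axes: x right, y down, z forward; pixel columns grow to the right and rows downward; lengths in mm; the calibration is good to about 2 mm. A picture is of the moment at which its call begins: read the wrist's pose just before it. camera_params takes no time and is no camera call; for the wrist camera it gives the pose at the moment of the call.
- env.job_done(): hands the job in, once; it reports no verdict.
The state is a dict: "time_s": time; "qpos": joint angles; "qvel": joint speeds; "effort": joint torques, N m; "ee_pos": TCP position; "ee_rot": TCP orientation; "force": force on the tool from outside, world axes, zero at the start; "torque": the same for the moment, N m; "gripper_width": finger opening in mm.
Only numpy, scipy, OpenCV 4.12 (cv2) and the standard library are available. Lean on these libraries where they do the work, as an engineer would, in place of code of your own. Each camera call takes 0.05 s, during which the arm holds its last target.

### The job

A glass filter plate in a round rubber sleeve lies on the bench with its label turned away from above. Roll it along the bench until its label faces up, and only then pick it up by the sleeve; the frosted end, known by the small notch in one corner, carries the label. Carry it level, label up, and present that frosted end centred about 5 cm above the lit round window of the light pad without touching the pad; leave everything else in its place, and finish while still holding the plate there.

Things in the scene. Friction and masses are not known exactly. Their poses are not given: they have to be found in the camera images.
- carrier: Filter plate, 90 g: glass 120 x 28 x 6 mm (its x, y, z) fixed through a black rubber sleeve 40 mm in diameter, 50 mm long along x. Origin: centre of both, 20 mm above the bench when lying. 35 mm of plate sticks out each side: -x plain blue-green, +x frosted white, label on its +z face (z up = label up). Starts with x level in any direction, turned 1.9 rad about its own x from label up.
- label (a point): Point on the label face of the frosted end: 42 mm along +x and 3 mm along +z from the carrier's origin. The label is orange-yellow, 20 x 16 mm; the other face has none. The sleeve rolls on the bench without slipping, 20 mm per radian; stroked lightly across its top it follows at half the hand's travel, and stays where it is left.
- notch (a point): Centre of the 9 x 9 mm notch in the frosted end's corner: 55.5 mm along x and 9.5 mm along y from the carrier's origin. With the label up and the frosted end pointing away from you, the notch is at the left corner.
- lightpad: White light pad, a fixed box 110 x 110 x 30 mm high, with a pale yellow lit round window 44 mm in diameter, ringed in black, in the middle of its top. Origin at the centre of its underside. It stands on the left or the right of the bench; a grey magnetic stirrer of similar size with a round dark steel plate stands on the other side.
- window (a point): Centre of the lit window, on the top face of the light pad, 31 mm above the bench.
- stirrer: Grey magnetic stirrer, fixed, 110 x 110 x 30 mm high, with a round dark plate and a yellow knob; not used. Origin at the centre of its underside.
- dish: Bystander: closed green glass culture dish, 80 mm in diameter, 14 mm high, origin at the centre of its underside.
- blank: Bystander: bare blue-green glass plate without frosting, notch or label, 120 x 28 x 6 mm, lying flat, origin at the centre of its underside.
- spatula: Bystander: spatula about 170 mm long lying flat.
- beaker_a: Bystander: glass beaker 66 mm in diameter, 90 mm high, origin at the centre of its underside.
- beaker_b: Bystander: glass beaker 56 mm in diameter, 70 mm high, origin at the centre of its underside.
- jar: Bystander: closed amber jar 56 mm in diameter, 85 mm high, origin at the centre of its underside.
Mind the look-alikes: they are no part of the job. What is meant by the lightpad is not blue, and is the smaller of those in its own colour.

How it is judged:
By the outcome, as a careful person would: the job done as asked, in the order asked, and still so for the second after the job is handed in, while the arm keeps its last pose, push and grip.
It also fails if it takes over 66 s, if anything falls off the work surface, if the arm or the gripper's body presses on something with over 40 N, if the wrist force passes 120 N, or if a joint passes its speed limit or range.

## Working session

There is one attempt and no reset: what is moved stays moved. The work goes in short steps, Python scripts to look and compute and a tool call to move; the robot and the scene stay as the last step left them, time stands still between calls to the robot, and variables do not carry over. Pictures are saved under pics/ and viewed, and the job is handed in when it is done.

Besides the shell and the picture viewer there is one more tool, called after ">>>" as a command line: name --argument value ..., lists and objects as JSON in quotes. drive_tool: Moves the arm, as the interface text tells. Its arguments: {"type":"object","properties":{"motion":{"type":"array","items":{"type":"array"}},"claw":{"type":"number"},"force":{"type":"number"}},"required":["motion"]}

```bash
ls; mkdir -p pics; python3 - <<'E'
from workcell import env
import cv2
s=env.state();print(s)
for n in ("scene","top","wrist"):
    p=env.camera_params(n);print(n,p)
    cv2.imwrite(f"pics/{n}0.png",env.grab_frame(n)[:,:,::-1])
E
```

```text
pics
{'time_s': 0.0, 'qpos': array([ 6.85838461e+01,  1.83533840e+01,  8.97076137e+01, -1.99643127e-03,
        7.20439872e+01, -1.14666549e+00]), 'qvel': array([-0.02538016,  0.10466267, -0.06401342,  0.07168888,  0.01938456,
        0.04225072]), 'effort': array([-6.53723646e-05, -4.12468314e+01, -2.31973654e+01,  7.27739884e-02,
        4.55429172e-02, -1.18541038e-04]), 'ee_pos': array([199.02927356, 538.90602924, 213.09463457]), 'ee_rot': array([-1.79999797e+02,  1.05001910e-01,  6.97311290e+01]), 'force': array([-0.33062523, -0.58113703,  0.83140093]), 'torque': array([-0.03409455, -0.02639174, -0.00361351]), 'gripper_width': 91.13355810577266}
scene {'fov_y': 42.152902432377395, 'cx': 318.0204962294433, 'cy': 203.0112611859631, 'k1': 0.008637545336767935, 'pose': array([[-5.20746761e-01,  7.27628213e-01, -4.46519869e-01,
         1.00535600e+03],
       [ 8.53697204e-01,  4.46826166e-01, -2.67483571e-01,
         3.97741108e+02],
       [ 4.88816837e-03, -5.20483967e-01, -8.53857450e-01,
         1.01396309e+03],
       [ 0.00000000e+00,  0.00000000e+00,  0.00000000e+00,
     
[... 249 characters left out ...]
9e-01, -1.44623938e-02, -6.66374421e-03,
         1.10904895e+02],
       [ 8.59225602e-03, -1.37676216e-01, -9.90440020e-01,
         1.05830709e+03],
       [ 0.00000000e+00,  0.00000000e+00,  0.00000000e+00,
         1.00000000e+00]])}
wrist {'fov_y': 68.39372577593218, 'cx': 320.086653066815, 'cy': 195.89177253932152, 'k1': -0.0292979938913658, 'pose': array([[ 3.47202881e-01,  8.97401702e-01,  2.72250518e-01,
         1.20758911e+02],
       [ 9.37790016e-01, -3.32316285e-01, -1.00577201e-01,
         5.67809362e+02],
       [ 2.15129270e-04,  2.90234511e-01, -9.56955528e-01,
         3.83570422e+02],
       [ 0.00000000e+00,  0.00000000e+00,  0.00000000e+00,
         1.00000000e+00]])}
```

View pics/scene0.png

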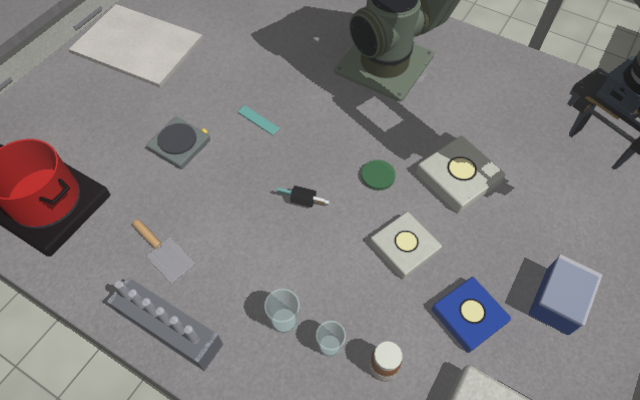

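View pics/top0.png

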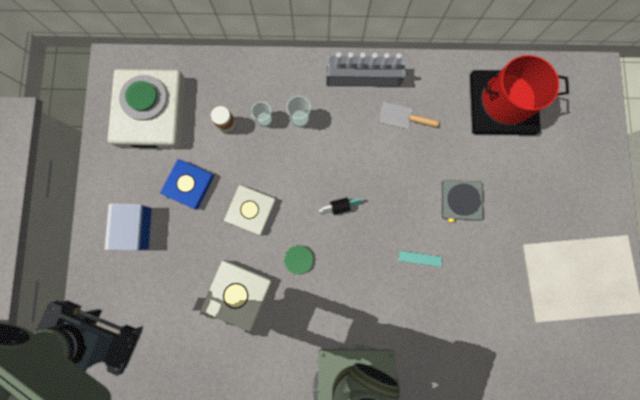

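View pics/wrist0.png

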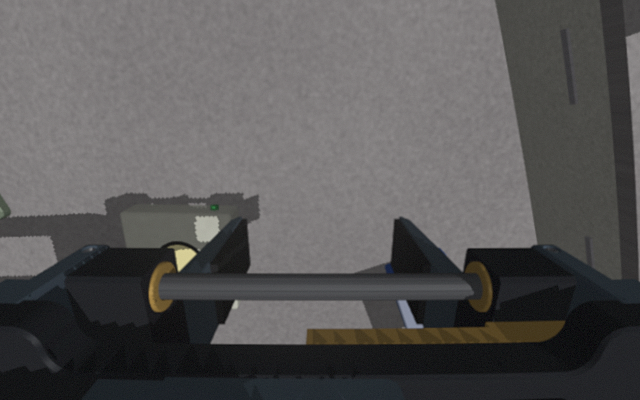

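Light pad candidates in the top view are white at (249,210), larger white at (236,296) and blue at (186,184). The smaller white one, at (249,210), fits the description. I'll measure it and enlarge the view.

```bash
cat > h.py <<'E'
import numpy as np, cv2
from workcell import env
def KD(p):
    f=200/np.tan(np.radians(p["fov_y"]/2))
    return np.array([[f,0,p["cx"]],[0,f,p["cy"]],[0,0,1]]),np.array([p["k1"],0,0,0,0.])
def ray(p,uv):
    K,D=KD(p)
    r=cv2.undistortPoints(np.array([[uv]],float),K,D)[0,0]
    T=p["pose"]; return T[:3,3],T[:3,:3]@np.array([r[0],r[1],1])
def plane(p,uv,z):
    o,d=ray(p,uv); return o+d*(z-o[2])/d[2]
def proj(p,X):
    T=np.linalg.inv(p["pose"]);K,D=KD(p)
    return cv2.projectPoints(np.array([X],float),cv2.Rodrigues(T[:3,:3])[0],T[:3,3],K,D)[0][0,0]
def tri(p1,u1,p2,u2):
    o1,d1=ray(p1,u1);o2,d2=ray(p2,u2)
    d1/=np.linalg.norm(d1);d2/=np.linalg.norm(d2)
    s=np.linalg.lstsq(np.c_[d1,-d2],o2-o1,rcond=None)[0]
    a=o1+d1*s[0];b=o2+d2*s[1];return (a+b)/2,np.linalg.norm(a-b)
def blobs(m,amin=20):
    n,l,st,c=cv2.connectedComponentsWithStats(m.astype(np.uint8))
    return [(c[i],st[i]) for i in range(1,n) if st[i][4]>=amin]
E
python3 - <<'E'
from h import *
P={n:env.camera_params(n) for n in("top","scene")}
I={n:cv2.imread(f"pics/{n}0.png") for n in P}
for n in P:
    hsv=cv2.cvtColor(I[n],cv2.COLOR_BGR2HSV)
    m=cv2.inRange(hsv,(20,50,180),(35,160,255))
    print(n,"yellow")
    for c,s in blobs(m,30): print(c.round(1),s,plane(P[n],c,31).round(1))
    m=cv2.inRange(hsv,(0,0,0),(180,255,50))
    for c,s in blobs(m,60):
        x=plane(P[n],c,20)
        if 250<x[0]<700 and abs(x[1])<250: print("dark",c.round(1),s,x.round(1))
def crop(n,x,y,w,h,k):return cv2.resize(I[n][y:y+h,x:x+w],None,fx=k,fy=k,interpolation=cv2.INTER_CUBIC)
a=crop("top",300,180,80,50,10);cv2.imwrite("pics/c_top.png",a)
cv2.imwrite("pics/c_scene.png",crop("scene",260,170,80,50,10))
cv2.imwrite("pics/c_pads.png",crop("top",150,150,160,190,3))
E
```

```text
top yellow
[185.3 182.7] [177 175  17  16 181] [546.3 475.2  31. ]
[249.  209.2] [241 201  17  17 216] [475.  295.7  31. ]
[234.9 294. ] [224 284  23  21 326] [247.1 324.4  31. ]
dark [340.5 205.9] [331 199  19  15 209] [488.8  43.6  20. ]
scene yellow
[461.5 169.2] [450 161  25  17 326] [239.6 324.9  31. ]
[406.1 240.7] [397 232  20  18 284] [473.5 298.3  31. ]
[472.3 310.8] [462 301  22  21 359] [544.6 478.3  31. ]
dark [300.9 201.4] [291 196  22  11  98] [502.1  51.4  20. ]
```

View pics/c_top.png

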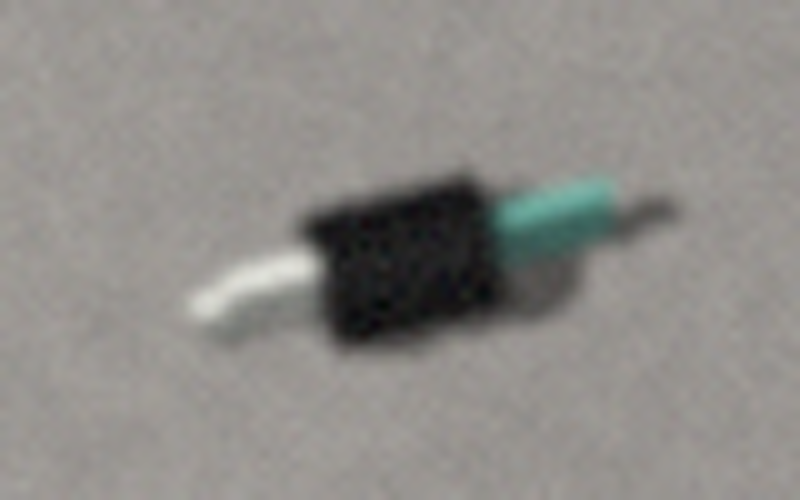

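View pics/c_scene.png

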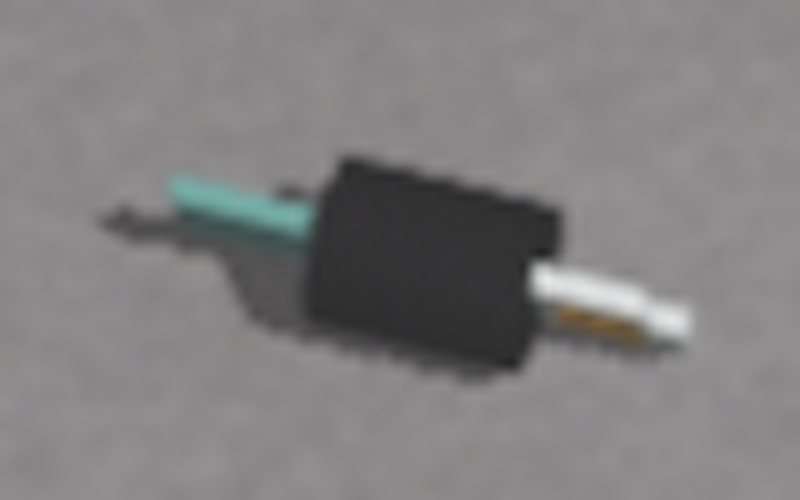

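View pics/c_pads.png

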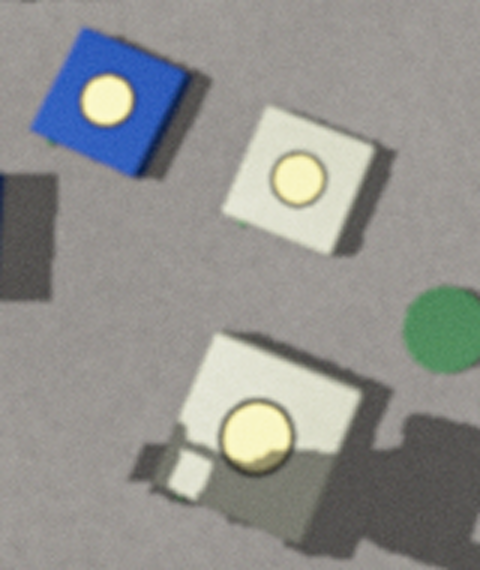

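The top crop confirms the target: the small white pad with its window at (249,209), to the right of the blue one. The larger white box at (235,294) is the look-alike. The scene crop shows the label at about (320,202), on the side facing away from the robot, with the frosted end pointing towards +y. Next I'll refine the carrier's axis and centre.

```bash
python3 - <<'E'
from h import *
P={n:env.camera_params(n) for n in("top","scene")}
I={n:cv2.imread(f"pics/{n}0.png") for n in P}
R={"top":(300,180,80,50),"scene":(260,170,80,50)}
C={}
for n in P:
    x,y,w,h=R[n]; im=cv2.resize(I[n][y:y+h,x:x+w],None,fx=4,fy=4,interpolation=cv2.INTER_CUBIC)
    hsv=cv2.cvtColor(im,cv2.COLOR_BGR2HSV)
    for k,m in dict(dark=cv2.inRange(hsv,(0,0,0),(180,255,62)),teal=cv2.inRange(hsv,(75,60,60),(100,255,255)),white=cv2.inRange(hsv,(0,0,185),(180,40,255))).items():
        b=max(blobs(m,30),key=lambda q:q[1][4])
        uv=(b[0]+.5)/4-.5+np.array([x,y]); C[n,k]=uv
        print(n,k,uv.round(1),b[1],plane(P[n],uv,20).round(1))
for k in("dark","teal","white"):print(k,tri(P["top"],C["top",k],P["scene"],C["scene",k]))
# dish
for n in P:
    hsv=cv2.cvtColor(I[n],cv2.COLOR_BGR2HSV)
    for c,s in blobs(cv2.inRange(hsv,(50,90,40),(80,255,200)),200): print("green",n,c,plane(P[n],c,14).round(0))
E
```

```text
top dark [340.7 206. ] [ 124   74   80   63 3669] [488.7  43.1  20. ]
top teal [354.5 201.7] [ 195   74   50   31 1053] [501.3   4.5  20. ]
top white [324.5 207.7] [ 76 101  49  26 539] [483.3  88.   20. ]
scene dark [302.1 196.2] [ 122   65  100   82 5908] [488.9  46.3  20. ]
scene teal [284.1 190.7] [ 70  72  56  26 745] [498.    3.5  20. ]
scene white [320.8 199.4] [214 107  62  27 609] [474.1  86.7  20. ]
dark (array([488.32067767,  44.26514551,  18.00383792]), np.float64(2.8377575250399234))
teal (array([500.5696609,   5.2434482,  24.9134205]), np.float64(0.5101137060385237))
white (array([481.33054746,  89.4741294 ,  32.7008831 ]), np.float64(2.5402598701401327))
green top [140.79970105  95.46188341] [805. 626.  14.]
green top [298.64013841 259.36678201] [340. 157.  14.]
green scene [378.68474576 172.4440678 ] [337. 162.  14.]
```

>>> drive_tool --motion '[[[0.012,-0.025,0.0],[0,0,0]],[[0.017,-0.03,0.0],[0,0,0]],[[0.017,-0.03,0.0],[0,0,0]],[[0.017,-0.03,0.0],[0,0,0.05]],[[0.017,-0.03,0.0],[0,0,0.05]],[[0.017,-0.03,0.0],[0,0,0.05]],[[0.017,-0.03,0.0],[0,0,0.05]],[[0.017,-0.03,0.0],[0,0,0.05]],[[0.017,-0.03,0.0],[0,0,0.05]],[[0.017,-0.03,0.0],[0,0,0.05]]]' --claw 0 --force 20

```text
time_s: 0.98
ee_pos: [364.5, 242.8, 213.9]
ee_rot: [-180.0, -0.0, 89.9]
force: [-0.2, 0.0, -0.4]
gripper_width: 27.1
```

>>> drive_tool --motion '[[[0.009,-0.02,-0.004],[0,0,0.03]],[[0.009,-0.02,-0.004],[0,0,0.03]],[[0.009,-0.02,-0.004],[0,0,0.03]],[[0.009,-0.02,-0.004],[0,0,0.03]],[[0.009,-0.02,-0.004],[0,0,0.03]],[[0.009,-0.02,-0.004],[0,0,0.03]],[[0.009,-0.02,-0.004],[0,0,0.03]],[[0.009,-0.02,-0.004],[0,0,0.02]],[[0.009,-0.02,-0.004],[0,0,0]],[[0.009,-0.015,-0.004],[0,0,0]]]'

```text
time_s: 1.82
ee_pos: [454.3, 47.9, 173.6]
ee_rot: [-180.0, 0.0, 102.9]
force: [0.9, 0.5, 0.5]
gripper_width: 0.1
```

```bash
python3 - <<'E'
from h import *
p=env.camera_params("wrist");f=env.grab_frame("wrist")[:,:,::-1];cv2.imwrite("pics/w1.png",f)
s=env.state();print(s["ee_pos"],s["ee_rot"],s["qpos"],s["force"]);np.save("w1.npy",p["pose"])
print(proj(p,[489,44,20]))
E
```

```text
[455.70649101  46.1103458  172.96216487] [-1.79979901e+02  1.23537467e-01  1.02869204e+02] [  4.43081414   9.7023235  107.81528044  -0.1411116   62.48422024
 -98.37317363] [ 1.62303834 -0.95730191 -1.33570073]
[309.66985634 210.57653204]
```

View pics/w1.png

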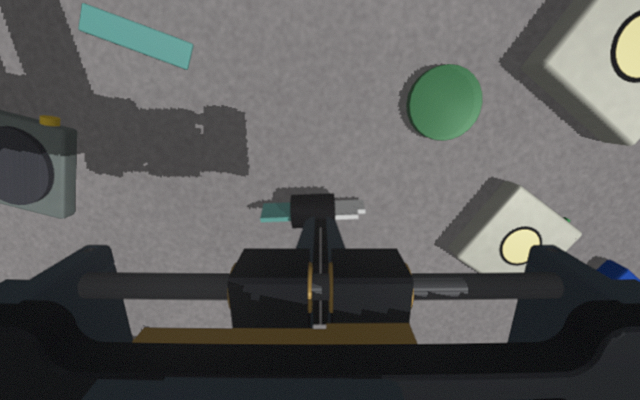

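The wrist view shows the sleeve at (312,210), with the prediction at (310,211). The teal end is on the left and the frosted end with its notch on the right. I'll refine the axis from this view.

```bash
python3 - <<'E'
from h import *
p=env.camera_params("wrist");p["pose"]=np.load("w1.npy")
im=cv2.imread("pics/w1.png");x,y,w,h=240,170,140,62
c=cv2.resize(im[y:y+h,x:x+w],None,fx=5,fy=5,interpolation=cv2.INTER_CUBIC);cv2.imwrite("pics/w1c.png",c)
# sleeve top edge corners: print column scan
g=cv2.cvtColor(im,cv2.COLOR_BGR2GRAY)
m=(g<50)
for r in range(188,222,4):
    cs=np.where(m[r,280:345])[0]+280; print(r,cs.min() if len(cs) else None,cs.max() if len(cs) else None)
for col in (295,302,325,331):
    rs=np.where(m[180:240,col])[0]+180; print(col,rs.min(),rs.max())
E
```

```text
188 None None
192 None None
196 291 333
200 291 333
204 290 333
208 290 333
212 290 333
216 291 333
220 291 333
295 195 227
302 195 239
325 194 239
331 194 239
```

View pics/w1c.png

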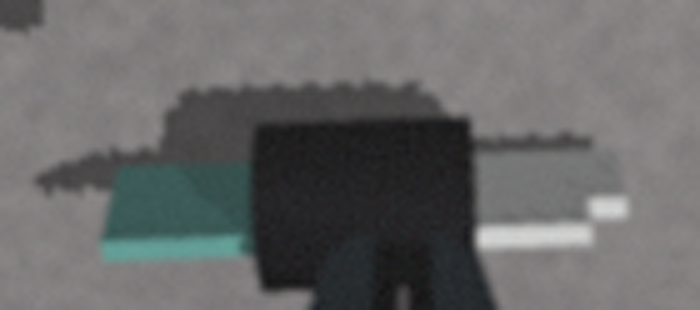

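>>> drive_tool --motion '[[[0.011,0,-0.012],[0,0,0.025]],[[0.011,0,-0.012],[0,0,0]],[[0.011,0,-0.012],[0,0,0]],[[0.011,0,-0.012],[0,0,0]],[[0,0,-0.015],[0,0,0]],[[0,0,-0.015],[0,0,0]],[[0,0,-0.015],[0,0,0]],[[0,0,-0.015],[0,0,0]],[[0,0,-0.01],[0,0,0]],[[0,0,0],[0,0,0]]]'

```text
time_s: 2.7
ee_pos: [496.5, 49.6, 54.0]
ee_rot: [-179.7, -0.1, 104.4]
force: [-0.9, 0.4, 0.6]
gripper_width: 0.3
```

```bash
python3 - <<'E'
from h import *
s=env.state();print(s["ee_pos"],s["ee_rot"],s["force"])
f=env.grab_frame("scene")[:,:,::-1];cv2.imwrite("pics/s2.png",cv2.resize(f[130:250,230:390],None,fx=4.5,fy=4.5,interpolation=cv2.INTER_CUBIC))
E
```

```text
[496.47165536  49.56460423  54.04295115] [-1.79738788e+02 -5.88231830e-02  1.04397162e+02] [-0.88508668  0.36365981  0.62431126]
```

View pics/s2.png

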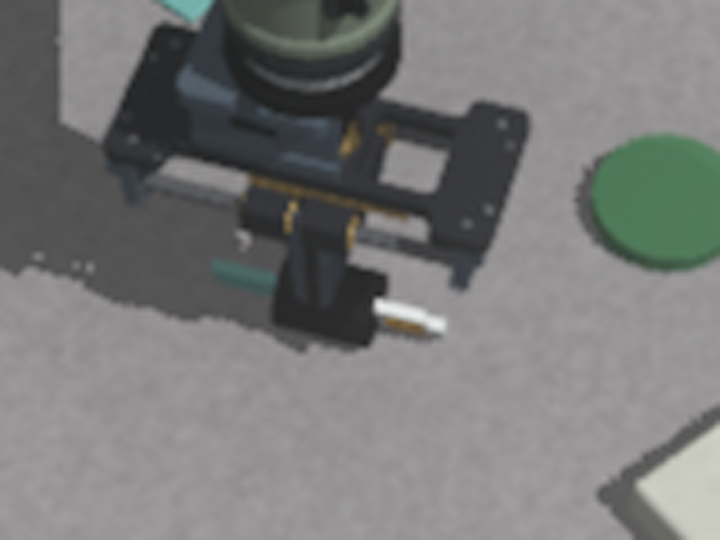

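>>> drive_tool --motion '[[[0.002,0,-0.004],[0,0,0]],[[0,0,-0.003],[0,0,0]],[[0,0,-0.002],[0,0,0]],[[0,0,-0.001],[0,0,0]],[[0,0,-0.001],[0,0,0]],[[0,0,-0.001],[0,0,0]],[[0,0,-0.001],[0,0,0]],[[0,0,0],[0,0,0]],[[0,0,0],[0,0,0]],[[0,0,0],[0,0,0]]]'

```text
time_s: 3.58
ee_pos: [500.3, 49.4, 43.1]
ee_rot: [180.0, -0.0, 104.4]
force: [-0.2, -0.5, 0.2]
gripper_width: 0.4
```

>>> drive_tool --motion '[[[0,0,-0.001],[0,0,0]],[[0,0,0],[0,0,0]],[[0,0,-0.001],[0,0,0]],[[0,0,0],[0,0,0]],[[0,0,-0.001],[0,0,0]],[[0,0,0],[0,0,0]],[[0,0,0],[0,0,0]],[[0,0,0],[0,0,0]],[[0,0,0],[0,0,0]],[[0,0,0],[0,0,0]]]'

```text
time_s: 4.42
ee_pos: [500.4, 49.4, 40.2]
ee_rot: [180.0, -0.0, 104.4]
force: [0.5, -0.4, 3.2]
gripper_width: 0.3
```

>>> drive_tool --motion '[[[-0.002,-0.0005,-0.0002],[0,0,0]],[[-0.004,-0.001,0],[0,0,0]],[[-0.005,-0.0013,0],[0,0,0]],[[-0.005,-0.0013,0],[0,0,0]],[[-0.005,-0.0013,0],[0,0,0]],[[-0.005,-0.0013,0],[0,0,0]],[[-0.005,-0.0013,0],[0,0,0]],[[-0.004,-0.001,0],[0,0,0]],[[-0.002,-0.0005,0],[0,0,0]],[[0,0,0],[0,0,0]]]'

```text
time_s: 5.25
ee_pos: [462.9, 39.4, 40.1]
ee_rot: [180.0, 0.0, 104.4]
force: [0.8, -1.9, 5.1]
gripper_width: 0.4
```

>>> drive_tool --motion '[[[0,0,0.003],[0,0,0]],[[0,0,0.005],[0,0,0]],[[0,0,0.005],[0,0,0]],[[0,0,0.005],[0,0,0]],[[0,0,0.005],[0,0,0]],[[0.004,0.001,0],[0,0,0]],[[0.005,0.0013,0],[0,0,0]],[[0.006,0.0015,0],[0,0,0]],[[0.003,0.0007,0],[0,0,0]],[[0,0,0],[0,0,0]]]'

```text
time_s: 6.08
ee_pos: [482.3, 44.6, 62.6]
ee_rot: [180.0, -0.0, 104.4]
force: [-0.3, -0.6, -0.2]
gripper_width: 0.3
```

```bash
python3 - <<'E'
from h import *
s=env.state();print(s["ee_pos"],s["ee_rot"],s["force"])
for n in("scene","top"):
    f=env.grab_frame(n)[:,:,::-1].copy();cv2.imwrite(f"pics/{n}3.png",f)
    a=f[150:240,250:370] if n=="scene" else f[170:260,290:410]
    cv2.imwrite(f"pics/{n}3c.png",cv2.resize(a,None,fx=6,fy=6,interpolation=cv2.INTER_CUBIC))
E
```

```text
[482.28528434  44.63304618  62.55722651] [ 1.79973005e+02 -3.18338370e-03  1.04403809e+02] [-0.31514126 -0.64950004 -0.22976977]
```

View pics/scene3c.png

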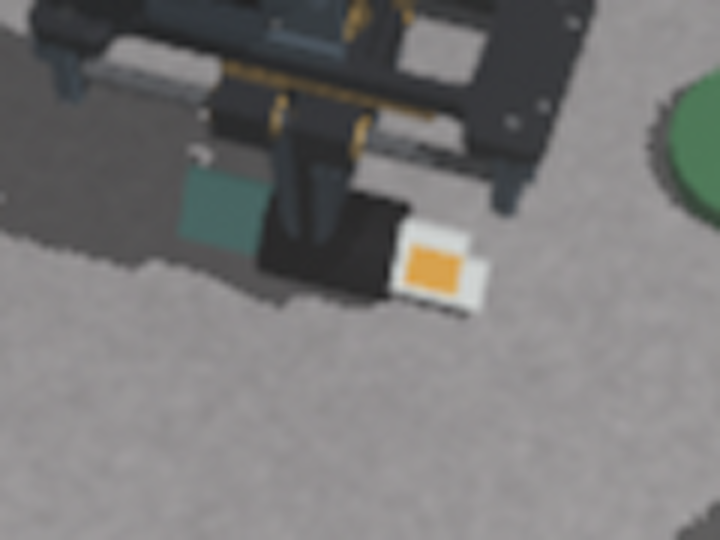

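View pics/top3c.png

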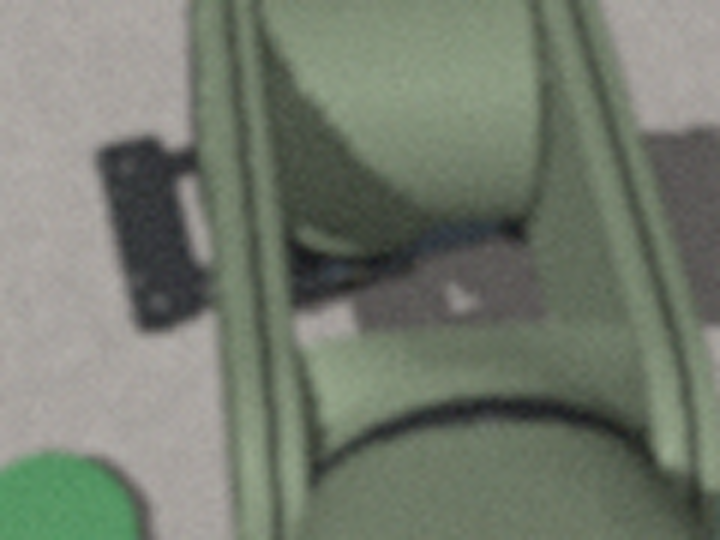

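The scene crop shows the label now half up at about (322,195). I'll make the second stroke of about 37 mm.

>>> drive_tool --motion '[[[-0.003,-0.001,-0.007],[0,0,0]],[[0,0,-0.007],[0,0,0]],[[0,0,-0.004],[0,0,0]],[[0,0,-0.002],[0,0,0]],[[0,0,-0.001],[0,0,0]],[[0,0,-0.001],[0,0,0]],[[0,0,-0.0006],[0,0,0]],[[0,0,0],[0,0,0]],[[0,0,0],[0,0,0]],[[0,0,0],[0,0,0]]]'

```text
time_s: 7.02
ee_pos: [478.4, 43.4, 40.3]
ee_rot: [180.0, -0.0, 104.4]
force: [0.2, 0.0, -0.4]
gripper_width: 0.5
```

>>> drive_tool --motion '[[[0,0,-0.0006],[0,0,0]],[[0,0,0],[0,0,0]],[[0,0,0],[0,0,0]],[[0,0,0],[0,0,0]],[[0,0,0],[0,0,0]],[[0,0,0],[0,0,0]],[[0,0,0],[0,0,0]],[[0,0,0],[0,0,0]],[[0,0,0],[0,0,0]],[[0,0,0],[0,0,0]]]'

```text
time_s: 7.85
ee_pos: [478.8, 43.5, 40.1]
ee_rot: [179.9, 0.0, 104.4]
force: [0.8, 0.3, 5.2]
gripper_width: 0.4
```

>>> drive_tool --motion '[[[-0.002,-0.0005,0],[0,0,0]],[[-0.004,-0.001,0],[0,0,0]],[[-0.005,-0.0013,0],[0,0,0]],[[-0.005,-0.0013,0],[0,0,0]],[[-0.005,-0.0013,0],[0,0,0]],[[-0.005,-0.0013,0],[0,0,0]],[[-0.005,-0.0013,0],[0,0,0]],[[-0.004,-0.001,0],[0,0,0]],[[-0.001,-0.0003,0],[0,0,0]],[[0,0,0],[0,0,0]]]'

```text
time_s: 8.68
ee_pos: [442.6, 33.8, 40.1]
ee_rot: [179.9, 0.0, 104.4]
force: [-0.1, -1.5, 4.7]
gripper_width: 0.4
```

>>> drive_tool --motion '[[[0,0,0.003],[0,0,0]],[[0,0,0.007],[0,0,0]],[[0,0,0.01],[0,0,0]],[[0,0,0.012],[0,0,0]],[[0,0,0.012],[0,0,-0.12]],[[0,0,0.012],[0,0,-0.12]],[[0,0,0.012],[0,0,-0.12]],[[0,0,0.012],[0,0,-0.12]],[[0,0,0.012],[0,0,-0.12]],[[0,0,0.012],[0,0,-0.12]]]'

```text
time_s: 9.52
ee_pos: [441.8, 34.1, 144.4]
ee_rot: [-180.0, 0.0, 62.8]
force: [0.7, -0.7, -0.7]
gripper_width: 0.5
```

>>> drive_tool --motion '[[[0,0,0.003],[0,0,-0.12]],[[0,0,0],[0,0,-0.12]],[[0,0,0],[0,0,-0.12]],[[0,0,0],[0,0,-0.12]],[[0,0,0],[0,0,-0.12]],[[0,0,0],[0,0,-0.12]],[[0,0,0],[0,0,-0.12]],[[0,0,0],[0,0,0]],[[0,0,0],[0,0,0]],[[0,0,0],[0,0,0]]]' --claw 1

```text
time_s: 10.35
ee_pos: [442.1, 34.1, 146.7]
ee_rot: [-180.0, 0.0, 15.2]
force: [0.1, -0.1, 0.0]
gripper_width: 64.4
```

```bash
python3 - <<'E'
from h import *
s=env.state();print(s["ee_pos"],s["ee_rot"],s["force"],s["gripper_width"])
p=env.camera_params("wrist");np.save("w4.npy",p["pose"])
cv2.imwrite("pics/w4.png",env.grab_frame("wrist")[:,:,::-1])
f=env.grab_frame("scene")[:,:,::-1].copy();cv2.imwrite("pics/scene4.png",f)
cv2.imwrite(f"pics/scene4c.png",cv2.resize(f[140:230,250:370],None,fx=6,fy=6,interpolation=cv2.INTER_CUBIC))
E
```

```text
[442.07434182  34.11612472 146.65335198] [-1.79998030e+02  7.74541267e-03  1.51591118e+01] [ 0.10019388 -0.14102517  0.00097238] 64.42271050361438
```

View pics/w4.png

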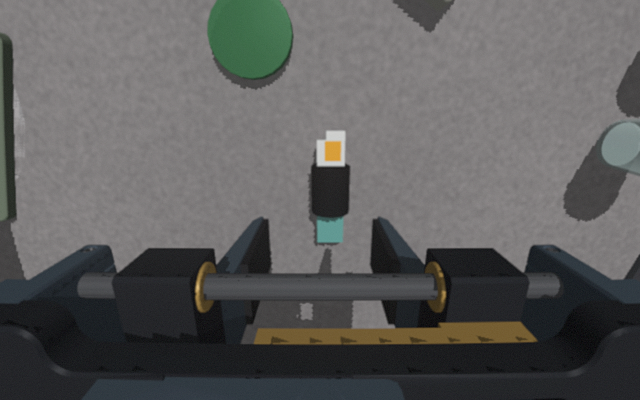

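View pics/scene4c.png

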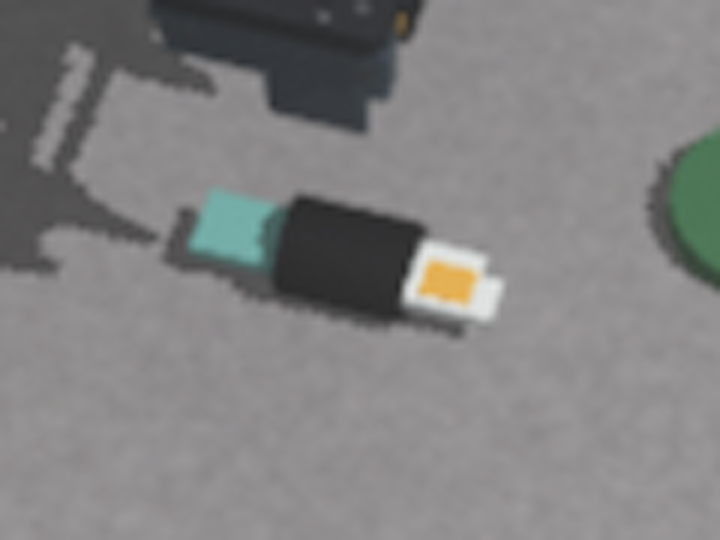

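The wrist view shows the label up at (332,151), the notch on the left at (321,136), and the sleeve at (331,190). I'll measure the tilt and position from plate corners in two views.

```bash
python3 - <<'E'
from h import *
pw=env.camera_params("wrist");pw["pose"]=np.load("w4.npy");ps=env.camera_params("scene")
w=cv2.imread("pics/w4.png");s=cv2.imread("pics/scene4.png")
cv2.imwrite("pics/w4c.png",cv2.resize(w[120:250,290:370],None,fx=4.6,fy=4.6,interpolation=cv2.INTER_CUBIC))
def box(im,lo,hi,roi):
    x,y,ww,h=roi;k=6
    c=cv2.resize(im[y:y+h,x:x+ww],None,fx=k,fy=k,interpolation=cv2.INTER_CUBIC)
    m=cv2.inRange(cv2.cvtColor(c,cv2.COLOR_BGR2HSV),lo,hi)
    cs=max(cv2.findContours(m,0,1)[0],key=cv2.contourArea)
    b=cv2.boxPoints(cv2.minAreaRect(cs));M=cv2.moments(cs)
    f=lambda q:(np.array(q)+.5)/k-.5+np.array([x,y])
    return f([M["m10"]/M["m00"],M["m01"]/M["m00"]]),f(b)
rw=(290,120,80,130);rs=(270,160,70,45)
for k,lo,hi in(("label",(10,120,120),(28,255,255)),("teal",(75,60,90),(100,255,255)),("white",(0,0,190),(180,40,255)),("dark",(0,0,0),(180,255,55))):
    cw,bw=box(w,lo,hi,rw);cs,bs=box(s,lo,hi,rs)
    X,e=tri(pw,cw,ps,cs);print(k,cw.round(1),cs.round(1),X.round(1),e.round(1));print(bw.round(1).tolist(),bs.round(1).tolist())
    print(" plane23",plane(pw,cw,23).round(1),plane(ps,cs,23).round(1))
E
```

```text
label [332.4 150.6] [324.2 186.6] [442.5  76.8  23.3] 0.4
[[324.8, 160.1], [324.8, 141.2], [340.1, 141.2], [340.1, 160.1]] [[319.6, 188.2], [320.9, 183.1], [328.7, 185.1], [327.4, 190.2]]
 plane23 [442.5  76.9  23. ] [442.4  76.4  23. ]
teal [329.5 230.4] [289. 178.] [463.2  -6.7  20.8] 1.9
[[316.2, 242.2], [316.2, 216.4], [342.6, 216.4], [342.6, 242.2]] [[280.7, 181.4], [283.5, 170.8], [296.9, 174.4], [294.1, 184.9]]
 plane23 [463.   -6.9  23. ] [464.7  -4.8  23. ]
white [331.4 149. ] [325.1 186.5] [441.1  78.2  23. ] 0.0
[[316.9, 130.9], [344.2, 130.9], [344.2, 164.8], [316.9, 164.8]] [[316.8, 189.4], [319.4, 179.3], [334.3, 183.2], [331.6, 193.3]]
 plane23 [441.1  78.2  23. ] [441.1  78.2  23. ]
dark [329.6 190.9] [306.8 182.6] [451.4  35.1  18.7] 0.5
[[309.6, 216.6], [311.0, 162.8], [349.0, 163.8], [347.6, 217.6]] [[294.6, 188.0], [298.3, 172.3], [319.8, 177.4], [316.1, 193.1]]
 plane23 [451.  36.  23.] [453.8  36.9  23. ]
```

View pics/w4c.png

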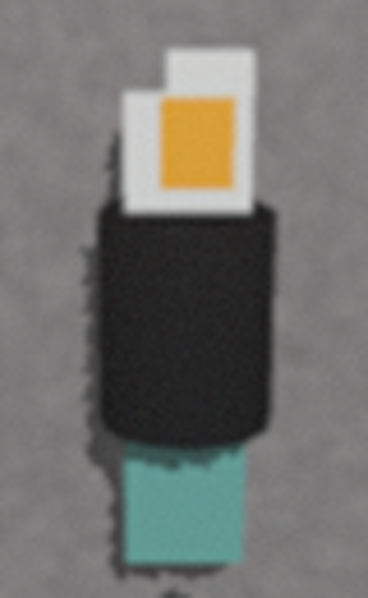

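```bash
python3 - <<'E'
from h import *
pw=env.camera_params("wrist");pw["pose"]=np.load("w4.npy");ps=env.camera_params("scene")
def t(n,wl,sl,wr,sr):
    a,ea=tri(pw,wl,ps,sl);b,eb=tri(pw,wr,ps,sr);d=b-a
    print(n,a.round(1),b.round(1),round(ea,1),round(eb,1),np.linalg.norm(d).round(1),"tilt",np.degrees(np.arctan2(d[2],np.hypot(d[0],d[1]))).round(1))
t("label",(324.8,150.65),(324.8,184.1),(340.1,150.65),(323.5,189.2))
t("teal outer",(316.5,242),(284.3,171.4),(342.8,242),(281.2,181.6))
E
```

```text
label [435.3  74.4  22.4] [449.8  79.1  24. ] 0.9 0.1 15.3 tilt 6.0
teal outer [453.2 -25.3  20.2] [481.1 -16.2  21.1] 0.2 1.6 29.3 tilt 1.9
```

>>> drive_tool --motion '[[[0.005,0.001,-0.015],[0,0,-0.015]],[[0.005,0.001,-0.018],[0,0,0]],[[0,0,-0.02],[0,0,0]],[[0,0,-0.02],[0,0,0]],[[0,0,-0.015],[0,0,0]],[[0,0,-0.01],[0,0,0]],[[0,0,-0.01],[0,0,0]],[[0,0,0],[0,0,0]],[[0,0,0],[0,0,0]],[[0,0,0],[0,0,0]]]' --claw 1

```text
time_s: 11.28
ee_pos: [452.7, 36.1, 39.1]
ee_rot: [180.0, -0.1, 14.2]
force: [-1.2, 0.2, 0.2]
gripper_width: 91.4
```

```bash
python3 - <<'E'
from h import *
s=env.state();print(s["ee_pos"],s["ee_rot"],s["force"],s["gripper_width"])
p=env.camera_params("wrist");f=env.grab_frame("wrist")[:,:,::-1]
cv2.imwrite("pics/w5.png",f)
print(proj(p,[452.3,36.2,35]),proj(p,s["ee_pos"]))
E
```

```text
[452.72758622  36.12175696  39.07178724] [ 1.79989928e+02 -5.80055915e-02  1.41786947e+01] [-1.23241128  0.19418544  0.2056169 ] 91.41908816570636
[320.85643074 240.08422135] [321.50720496 243.11041794]
```

View pics/w5.png

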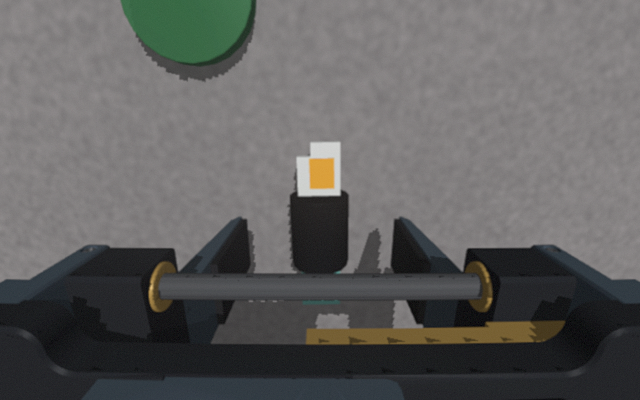

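The fingers straddle the sleeve symmetrically: sleeve centre at column 320, fingers at 247 and 394. I'll lower and grip.

>>> drive_tool --motion '[[[0,0,-0.008],[0,0,0]],[[0,0,-0.008],[0,0,0]],[[0,0,-0.007],[0,0,0]],[[0,0,-0.005],[0,0,0]],[[0,0,-0.003],[0,0,0]],[[0,0,-0.002],[0,0,0]],[[0,0,0],[0,0,0]],[[0,0,0],[0,0,0]],[[0,0,0],[0,0,0]],[[0,0,0],[0,0,0]]]'

```text
time_s: 12.17
ee_pos: [452.5, 36.1, 5.8]
ee_rot: [180.0, -0.0, 14.2]
force: [-0.7, 0.2, -0.8]
gripper_width: 90.9
```

>>> drive_tool --motion '[[[0,0,0],[0,0,0]],[[0,0,0],[0,0,0]],[[0,0,0],[0,0,0]],[[0,0,0],[0,0,0]],[[0,0,0],[0,0,0]],[[0,0,0],[0,0,0]],[[0,0,0],[0,0,0]],[[0,0,0],[0,0,0]],[[0,0,0],[0,0,0]],[[0,0,0],[0,0,0]]]' --claw 0 --force 20

```text
time_s: 13.0
ee_pos: [452.2, 36.1, 5.6]
ee_rot: [-180.0, -0.0, 14.1]
force: [0.6, -0.1, -0.0]
gripper_width: 39.9
```

```bash
python3 - <<'E'
from h import *
s=env.state();print(s["ee_pos"],s["ee_rot"],s["force"],s["gripper_width"])
f=env.grab_frame("wrist")[:,:,::-1]
cv2.imwrite("pics/w6.png",f)
E
```

```text
[452.23655442  36.10053746   5.56274344] [-1.79999955e+02 -6.25265670e-03  1.41471256e+01] [ 0.63796357 -0.09641945 -0.03877804] 39.869697185383146
```

View pics/w6.png

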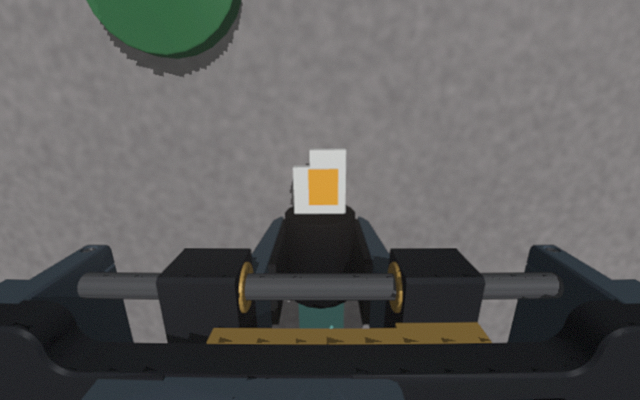

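Gripped at 39.9 mm with the label still up. Now I'll lift and carry.

>>> drive_tool --motion '[[[0,0,0.004],[0,0,0]],[[0,0,0.008],[0,0,0]],[[0,0,0.01],[0,0,0]],[[0,0,0.012],[0,0,0]],[[0,0,0.012],[0,0,0]],[[0,0,0.012],[0,0,0]],[[0,0,0.012],[0,0,0]],[[0,0,0.01],[0,0,0]],[[0,0,0.006],[0,0,0]],[[0,0,0],[0,0,0]]]'

```text
time_s: 13.88
ee_pos: [453.2, 36.1, 93.2]
ee_rot: [180.0, -0.2, 14.2]
force: [0.4, 0.3, -1.0]
gripper_width: 39.6
```

>>> drive_tool --motion '[[[0.001,0.005,0],[0,0,0]],[[0.001,0.01,0],[0,0,0]],[[0.002,0.014,0],[0,0,0]],[[0.002,0.014,0],[0,0,0]],[[0.002,0.014,0],[0,0,0]],[[0.002,0.014,0],[0,0,0]],[[0.002,0.014,0],[0,0,0]],[[0.002,0.014,0],[0,0,0]],[[0.002,0.014,0],[0,0,0]],[[0.002,0.014,0],[0,0,0]]]'

```text
time_s: 14.72
ee_pos: [469.6, 164.6, 90.7]
ee_rot: [-180.0, 0.1, 14.2]
force: [-0.3, 0.3, -1.0]
gripper_width: 39.6
```

>>> drive_tool --motion '[[[0.002,0.014,0],[0,0,0]],[[0.002,0.014,0],[0,0,0]],[[0.002,0.014,0],[0,0,0]],[[0.002,0.014,0],[0,0,0]],[[0.002,0.014,0],[0,0,0]],[[0.002,0.01,0],[0,0,0]],[[0.001,0.006,0],[0,0,0]],[[0,0,0],[0,0,0]],[[0,0,0],[0,0,0]],[[0,0,0],[0,0,0]]]'

```text
time_s: 15.55
ee_pos: [483.0, 248.5, 91.5]
ee_rot: [180.0, 0.0, 14.1]
force: [-0.3, -0.3, -0.4]
gripper_width: 39.2
```

Next: +1 in x, +7 in y and −27 in z, then check in the images.

>>> drive_tool --motion '[[[0.001,0.002,0],[0,0,0]],[[0,0.003,-0.003],[0,0,0]],[[0,0.002,-0.005],[0,0,0]],[[0,0,-0.005],[0,0,0]],[[0,0,-0.005],[0,0,0]],[[0,0,-0.004],[0,0,0]],[[0,0,-0.003],[0,0,0]],[[0,0,-0.002],[0,0,0]],[[0,0,0],[0,0,0]],[[0,0,0],[0,0,0]]]'

```text
time_s: 16.38
ee_pos: [484.3, 256.1, 64.5]
ee_rot: [180.0, -0.0, 14.1]
force: [0.5, 0.2, -0.9]
gripper_width: 39.5
```

```bash
cat > chk.py <<'E'
from h import *
import sys
t=sys.argv[1]
s=env.state();print(s["ee_pos"],s["ee_rot"],s["force"],s["gripper_width"])
pw=env.camera_params("wrist");w=env.grab_frame("wrist")[:,:,::-1].copy()
ps=env.camera_params("scene");f=env.grab_frame("scene")[:,:,::-1].copy()
cv2.imwrite(f"pics/w{t}.png",w);cv2.imwrite(f"pics/scene{t}.png",f)
cv2.imwrite(f"pics/scene{t}c.png",cv2.resize(f[180:300,330:470],None,fx=5,fy=5,interpolation=cv2.INTER_CUBIC))
r=[]
for im in(w,f):
    m=cv2.inRange(cv2.cvtColor(im,cv2.COLOR_BGR2HSV),(10,150,120),(22,255,255))
    if im is w: m[240:]=0
    else: m[:180]=0;m[300:]=0;m[:,:330]=0;m[:,470:]=0
    b=sorted(blobs(m,15),key=lambda q:-q[1][4]);print([(q[0].round(1),q[1]) for q in b[:3]]);r.append(b[0][0])
print("label",tri(pw,r[0],ps,r[1]),plane(pw,r[0],81),plane(ps,r[1],81))
E
python3 chk.py 7
```

```text
[484.27276626 256.07424179  64.50537504] [ 1.79997908e+02 -1.92154940e-03  1.41495511e+01] [ 0.45266843  0.16098014 -0.94057704] 39.49670757411241
[(array([322.7, 186.3]), array([309, 170,  29,  35, 944], dtype=int32))]
[(array([410.8, 229.8]), array([409, 227,   5,   6,  22], dtype=int32))]
label (array([474.64640534, 299.1976422 ,  84.72525171]), np.float64(3.1194366456404183)) [474.60493969 296.67433674  81.        ] [473.06969796 300.32454858  81.        ]
```

View pics/w7.png

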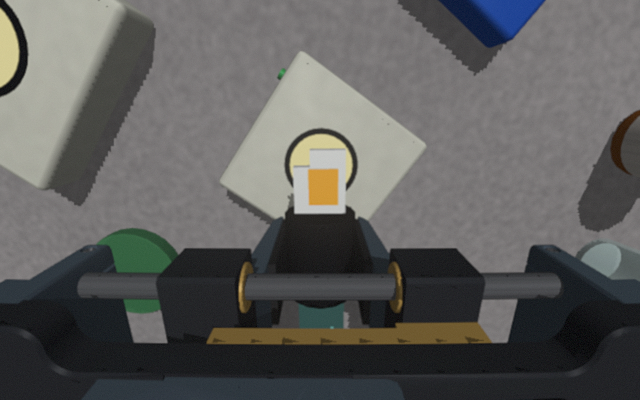

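View pics/scene7c.png

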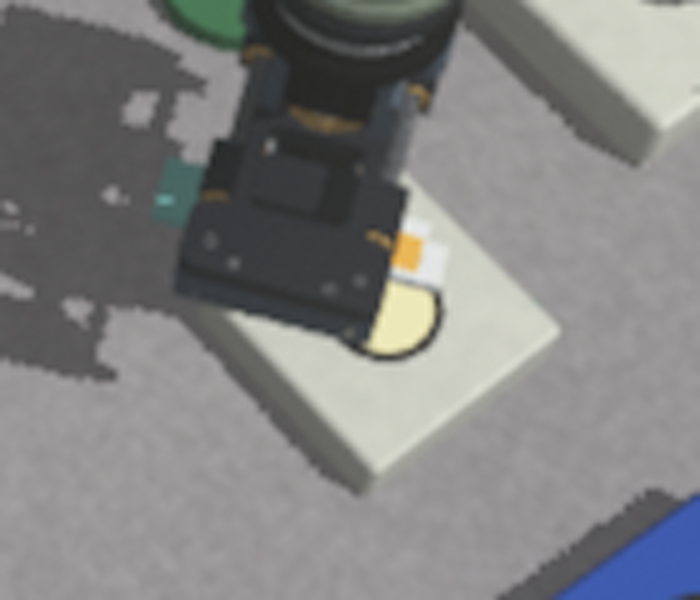

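The label sits over the window. I'll cross-check the window centre from the black ring in this wrist view.

```bash
python3 - <<'E'
from h import *
p=env.camera_params("wrist");w=cv2.imread("pics/w7.png")
g=cv2.cvtColor(w,cv2.COLOR_BGR2GRAY)
m=(g<80);m[:120]=0;m[200:]=0;m[:,:275]=0;m[:,368:]=0
ys,xs=np.where(m&(np.hypot(np.arange(640)[None]-321,np.arange(400)[:,None]-164)>28)&(np.hypot(np.arange(640)[None]-321,np.arange(400)[:,None]-164)<42))
X=np.array([plane(p,(x,y),31)[:2] for x,y in zip(xs,ys)if y<198])
A=np.c_[2*X,np.ones(len(X))];c=np.linalg.lstsq(A,(X**2).sum(1),rcond=None)[0]
print(c[:2],np.sqrt(c[2]+c[:2]@c[:2]),len(X))
# tilt of plate: frosted end left/right side appearance
E
python3 - <<'E'
import cv2
w=cv2.imread("pics/w7.png");cv2.imwrite("pics/w7c.png",cv2.resize(w[110:230,260:380],None,fx=5,fy=5,interpolation=cv2.INTER_CUBIC))
E
```

```text
[473.34461297 298.35601688] 23.976425321719542 598
```

View pics/w7c.png

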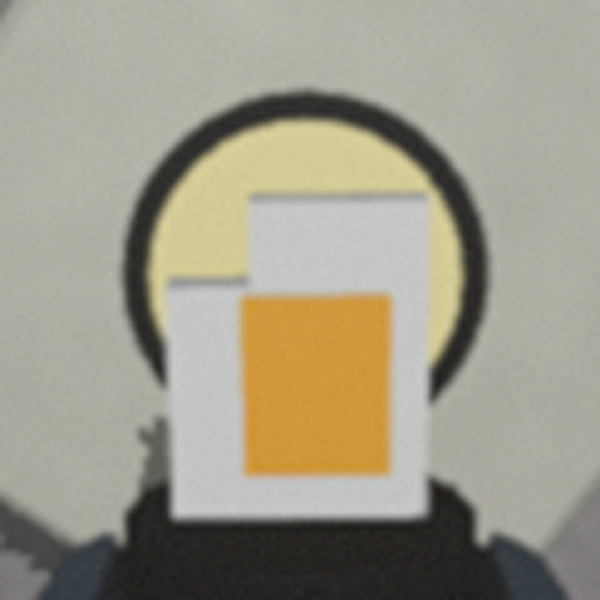

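The ring fit puts the window at (473.3, 298.4) and the label is at (474.6, 296.7), so I'll make a small final correction.

>>> drive_tool --motion '[[[-0.0005,0.0005,0],[0,0,0]],[[-0.0005,0.0005,0],[0,0,0]],[[0,0,0],[0,0,0]],[[0,0,0],[0,0,0]],[[0,0,0],[0,0,0]],[[0,0,0],[0,0,0]],[[0,0,0],[0,0,0]],[[0,0,0],[0,0,0]],[[0,0,0],[0,0,0]],[[0,0,0],[0,0,0]]]'

```text
time_s: 17.32
ee_pos: [483.2, 257.1, 64.5]
ee_rot: [-180.0, -0.0, 14.1]
force: [-0.7, 0.0, -0.4]
gripper_width: 39.5
```

```bash
python3 chk.py 8; python3 -c "
from workcell import env
print(env.job_done())"
```

```text
[483.21868844 257.0855598   64.543623  ] [-1.79999757e+02 -2.87115678e-03  1.41497717e+01] [-0.65770138  0.0196505  -0.42129543] 39.45239341697155
[(array([322.7, 186.3]), array([309, 170,  29,  35, 949], dtype=int32))]
[(array([411.6, 229.8]), array([410, 227,   5,   6,  22], dtype=int32))]
label (array([473.65760638, 300.3971543 ,  84.80695172]), np.float64(3.496348692238017)) [473.58069437 297.66407156  81.        ] [472.09975035 301.70309008  81.        ]
the job is handed in; nothing more can be done
None
```

I rolled the plate label-up with two light strokes, about 76 mm of hand travel in all. I then gripped the sleeve and carried the plate level to the smaller white light pad. I handed the job in at about 17 s, still holding it there.

- **Position:** the wrist view puts the label at about (473.6, 297.7) mm. The window centre came out at (473.3, 298.4) from the ring in that view, and about (474, 297) from the fixed cameras. The label is about 5 cm above the window.
- **Grip and contact:** the gripper reads 39.5 mm on the 40 mm sleeve, and the wrist force is near zero, so nothing is touching the pad.
- **Checks that disagreed:**
  - The scene camera put the label 3–4 mm further along y, but the gripper partly hid the label in that view, so I trusted the wrist view.
  - Before the grasp, two-view measurements showed a leftover roll of 2–6°, with an error of a few degrees. The stroke length implied about 0°, so I left it uncorrected.
- **Not checked:** I took no final picture to confirm that the other items are still in place. The planned path kept clear of them, and the force readings showed no unexpected contact.

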